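Fit the beech bench stop into its sprung post holder

TASK

Take the pale beech bench stop with the orange top out of the wooden rack and slide its steel post down into the bolted-down aluminium post holder, past the side spring plunger, until its collar sits fully home on the holder, the long sides of its head lined up with the plunger. Feel your way in and press gently rather than forcing it, then let go; leave everything else where it is.

Things in the scene. Friction and masses are not known exactly. Their poses are not given: they have to be found in the camera images.
- stop: Bench stop to fit, about 0.2 kg. Origin at the centre of the lower end of its post, z up the post. Steel post diameter 16, length 50 (z 0 to 50), lower end chamfered to diameter 13 over 2.5 mm; a round groove 2.2 deep at z 21 to 30; collar diameter 26, z 50 to 55; pale beech head 34 (x) by 60 (y) by 50 high, z 55 to 105, with an orange pad on top: grip it across x. It starts upright in one of the rack's three holes, turned up to 0.2 rad against the rack.
- holder: Post holder: bolted-down steel flange 130 (x) by 80 (y) by 10, carrying an aluminium block 50 by 50 with top face at z 65. Origin: centre of the flange's underside, on the table. The pose is the flange's: the block can stand off centre, see way. The plunger's brass barrel and red knob (diameter 22, at z 40) stick out at the block's +y side to y 56. Seated, the stop's z is 15 here, its x axis along this x.
- way (a point): Middle of the slideway on the flange (10 mm above the table). The block stands anywhere up to 12 mm either way of this point along the holder's x, not measured, exact in y; stiff to shift (15 N). In the block's centre is an upright bore, diameter 17.5, 55 deep, mouth at z 65 above the table with a mere 1 mm chamfer.
- plunger (a joint): Plunger in the block, m: 0 with its round nose 4 mm into the bore, more as it is pushed back (0.0015 to 0.003 on the full post, about 0 to 0.0007 in the groove). Spring 7 N at 0, 2 N more per mm. The post meets it 20 mm below the mouth; riding over takes 4 to 15 N down, more if askew, more than the stop's weight; in the last few mm it snaps into the groove and draws the post down.
- rack: Wooden storage block 80 (x) by 290 (y) by 60 high, fixed; origin at the centre of its underside. Three upright holes of diameter 23, 56 deep, at y -95, 0, 95. The collars of the stops rest on its top at z 60, so their origins are 10 mm above the table.
- dark_stop: Spare stop in the rack: dark wood head, same sizes as the beech one, post without groove. Leave alone.
- round_stop: Spare stop in the rack: same post in brass, round brass head diameter 38, 35 high. Leave alone.
- rasp_a: Rasp, flat steel blade and red handle, 250 long, 12 high, lying; bystander.
- rasp_b: A second rasp like it; bystander.
- plane_a: Small brass finger plane 55 by 24 by 25 high; bystander.
- plane_b: A second finger plane like it; bystander.
- spoon: Carved wooden spoon 245 long, 12 high, lying; bystander.
- mallet: Wooden mallet lying on the table; bystander.

How it is judged (in metres and radians):
On the way, in this order (a step that is already met when the one before it is completed fails the run):
1. the beech stop is lifted clear of the rack (height (world z) of stop above 0.075 m and contact force between stop and rack below 0.1 N), for 0.1 s.
2. its post is in the bore and pushes the plunger back (z of stop in the frame of holder below 0.044 m and horizontal distance between stop and holder below 0.016 m and value of joint plunger above 0.0009 m), for 0.05 s.
At the end, for the whole second after the job is handed in: The beech stop's post is in the holder's bore with its collar within 1.8 mm of the holder's top face, within 16 mm of the flange's centre, upright within 3 degrees, the long sides of its head within 8 degrees of the plunger's line; it is let go and at rest (z of stop in the frame of holder between 0.012 and 0.0168 m and horizontal distance between stop and holder below 0.016 m and angle between stop's own z axis and vertical below 0.05 rad and angle between the x axis of stop and the x axis of holder, either way round below 0.14 rad and linear speed of stop below 0.01 m/s and contact force between stop and the fingers below 0.05 N); the robot touches nothing.
It fails at once if the stop is forced: more than 50 N between it and the holder (contact force between stop and holder above 50 N).
It fails at once if the robot presses on the holder with more than 20 N (contact force between the arm and holder above 20 N).
It fails at once if another thing on the bench is shifted by more than 20 mm (distance of any of dark_stop, round_stop, rasp_a, rasp_b, plane_a, plane_b, spoon, mallet from where it was at the start of the episode above 0.02 m).
It also fails if it takes over 72 s, if anything falls off the work surface, if the arm or the gripper's body presses on something with over 40 N, if the wrist force passes 120 N, or if a joint passes its speed limit or range.

ROBOT

A 7-joint arm with a two-finger parallel gripper is mounted at the origin on the work surface. World frame = base frame: x ahead of the robot, y to its left, z up, the work surface at z = 0. Lengths are in mm, angles in rad, forces in N, time in s.
With the tool pointing down it reaches from about 400 to 875 mm from the base axis. Payload 4.4 kg.
Tool frame: the origin (TCP) lies at the very end of the fingers, on their centre line; the grasp point (between the pads) lies 19 mm behind it; z points along the fingers, x is the direction in which the jaws open and shut, and the axes are right-handed (so a half turn about z gives the same grasp; the last joint's range is limited). The gripper opens to 85 mm and grips with 20 to 120 N. Pads are 22 mm wide; open, the fingers measure 114 mm over their backs; the gripper's body (76 mm by 85 mm) begins 54 mm behind the grasp point. The pads swing forward as they close: fully open they stand 13 mm farther back than shut.
Start: joints at [1.261, 0.628, 0.038, 1.517, -0.027, 0.996, -0.02], TCP at [156.932, -630.785, 231.313] pointing down, gripper open.
Joint ranges: [-3.06, 3.06], [-0.37, 2.12], [-1.25, 1.32], [0.18, 2.47], [-1.1, 4.24], [0.23, 1.98], [-2.94, 2.94]. Speed limits (rad/s): [2.57, 2.57, 3.14, 3.14, 3.14, 3.14, 3.14].

INTERFACE

Orientations are given as [roll, pitch, yaw] about the fixed x, y, z axes, in that order (R = Rz(yaw) Ry(pitch) Rx(roll)).
In Python, from cell import * gives the robot as it stands. The module is installed in compiled form; this text tells all that it offers.
- The arm moves only by the tool play_rows, never from a script. Its argument "targets" is a list of rows, each an object with "slide": the shift along the tool's x, y, z in mm, a list of three; "turn": the turn, a rotation vector about the tool's x, y, z in degrees, a list of three; "hand": the finger opening in mm, from 0 to 85.4. A call has 1 to 5 rows; each row shifts and turns the commanded pose from where the row before left it, along the tool's axes as they then stand; what a row does not reach is not made up. A row lasts 1/8 s, in which the tool goes at most 62.5 mm and 10.7 degrees, less where a joint would pass 70% of its speed; a pose out of reach is approached as far as the arm can. A call is refused whole if a number of a shift passes 62.5 or a number of a turn 10.7, either way. A call with a gripper value outside its range is refused whole. The fingers move at their own pace and stop on an object; the grip force is fixed at half the most. Time passes only in rows, so rows that do not move let the fingers close. It gives the time, the measured TCP pose, the force and the opening at its end, in the units of the state.
- read_state(): the state, without advancing time (a new reading comes with each control period).
- get_image(name): name is "scene" or "side" or "wrist"; returns (picture, depth): 420x560x3 uint8, blue, green, red; 420x560 float32, mm along the optical axis (not along the pixel's ray), 0 where there is no reading.
- calibration(name): a dict with "K" (3x3 intrinsics, pixels), "R" (3x3) and "t" (3): a world point X has camera coordinates R X + t. Camera axes: x right, y down, z forward; pixel columns grow to the right and rows downward; lengths in mm; the calibration is good to about 2 mm. A picture is of the moment at which its call begins: read the wrist's pose just before it. calibration takes no time and is no camera call; for the wrist camera it gives the pose at the moment of the call.
- finish_job(): hands the job in, once; it reports no verdict.
The state is a dict: "clock": time; "qpos": joint angles; "qd": joint speeds; "tau": joint torques, N m; "eef_pos": TCP position; "tool_rot": TCP orientation; "force": force on the tool from outside, world axes, zero at the start; "torque": the same for the moment, N m; "width": finger opening in mm.
Only numpy, scipy, OpenCV 4.12 (cv2) and the standard library are available. Lean on these libraries where they do the work, as an engineer would, in place of code of your own. Each camera call takes 0.05 s, during which the arm holds its last target.

## Working session

There is one attempt and no reset: what is moved stays moved. The work goes in short steps, Python scripts to look and compute and a tool call to move; the robot and the scene stay as the last step left them, time stands still between calls to the robot, and variables do not carry over. Pictures are saved under pics/ and viewed, and the job is handed in when it is done.

Besides the shell and the picture viewer there is one more tool, called after "Emit:" by a JSON object that holds its "api" and its "payload". play_rows: Moves the arm, as the interface text tells. Its arguments: {"type":"object","properties":{"targets":{"type":"array"}},"required":["targets"]}

```bash
mkdir -p pics
cat > h.py <<'E'
from cell import *
import numpy as np, cv2
def snap(n,f):
    c=calibration(n); p,d=get_image(n); cv2.imwrite('pics/'+f+'.png',p); np.savez('pics/'+f+'.npz',p=p,d=d,K=c['K'],R=c['R'],t=c['t']); return p,d,c
def ld(f):
    z=np.load('pics/'+f+'.npz'); return z['p'],z['d'],z
def ray(c,u,v):
    K,R,t=[np.array(c[k],float) for k in('K','R','t')]
    return -R.T@t, R.T@np.linalg.inv(K)@np.array([u,v,1.])
def onplane(c,u,v,z):
    o,r=ray(c,u,v); return o+r*(z-o[2])/r[2]
def cloud(c,d):
    v,u=np.mgrid[0:d.shape[0],0:d.shape[1]]
    K,R,t=[np.array(c[k],float) for k in('K','R','t')]
    P=np.stack([(u-K[0,2])/K[0,0]*d,(v-K[1,2])/K[1,1]*d,d],-1)
    return (P-t)@R
E
python3 - <<'E'
from h import *
s=read_state(); print({k:np.round(v,3) for k,v in s.items()})
for n in('scene','side','wrist'): 
    p,d,c=snap(n,n+'0'); print(n,np.round(-np.array(c['R']).T@c['t']),np.round(c['K'][0][0]))
E
```

```text
{'clock': np.float64(0.0), 'qpos': array([ 1.261,  0.629,  0.038,  1.518, -0.027,  0.996, -0.02 ]), 'qd': array([ 0.   ,  0.001,  0.   , -0.001, -0.001, -0.   ,  0.   ]), 'tau': array([-0.0000e+00, -5.6341e+01,  1.2260e+00, -1.9345e+01,  1.1000e-02,
        1.0000e-02,  0.0000e+00]), 'eef_pos': array([ 156.757, -630.154,  230.381]), 'tool_rot': array([ 3.142e+00,  2.000e-03, -1.327e+00]), 'force': array([-0.022,  0.295,  0.319]), 'torque': array([0.025, 0.072, 0.033]), 'width': np.float64(85.582)}
scene [1350. -431. 1046.] 507.0
side [-55. 745. 822.] 389.0
wrist [ 230. -612.  374.] 342.0
```

View pics/scene0.png

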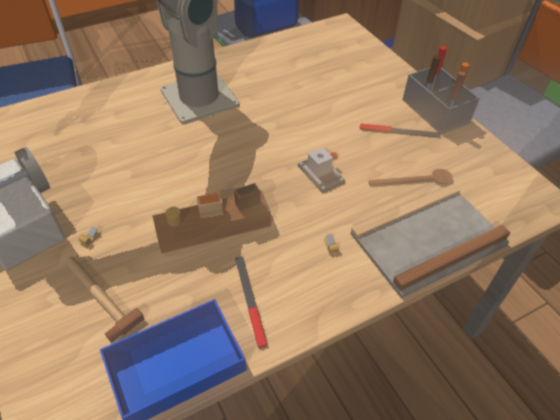

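View pics/side0.png

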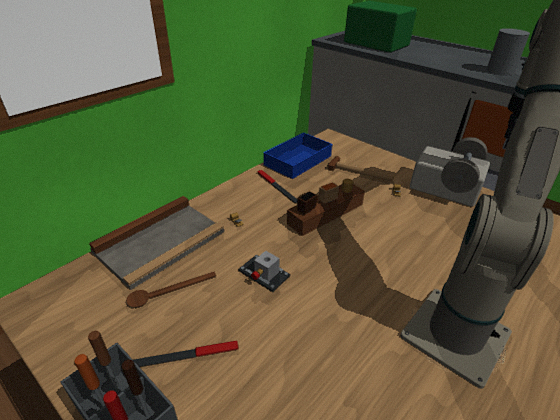

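View pics/wrist0.png

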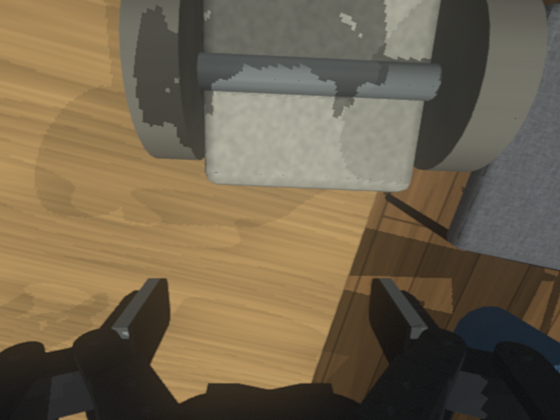

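The scene view shows the rack at about (212,220), with the orange-topped beech stop in its middle hole at (209,203). The holder is at (321,168), its red knob towards (334,155). Next I'll get coarse positions from depth.

Run:
```python
from h import *
p,d,c=ld('scene0'); C=cloud(c,d)
for n,(u,v) in dict(orange=(209,199),dark=(248,190),rnd=(173,213),block=(320,157),rackL=(160,225),rackR=(262,208),knob=(334,155),flA=(301,170),flB=(343,180)).items(): print(n,np.round(C[v,u]))
m=(C[...,0]>350)&(C[...,0]<900)&(C[...,1]>-500)&(C[...,1]<200)&(C[...,2]>100)&(C[...,2]<180)
print(np.round(C[200:205,205:214,2]))
# enlarge
cv2.imwrite('pics/crop1.png',cv2.resize(p[130:260,140:360],None,fx=3.6,fy=3.6,interpolation=cv2.INTER_CUBIC))
p,d,c=ld('side0'); cv2.imwrite('pics/crop2.png',cv2.resize(p[170:300,220:380],None,fx=4.5,fy=4.5,interpolation=cv2.INTER_CUBIC))
C=cloud(c,d)
for n,(u,v) in dict(orange=(328,188),block=(265,258)).items(): print(n,np.round(C[v,u]))
```

```text
orange [ 541. -180.  117.]
dark [558. -82. 117.]
rnd [ 530. -272.  102.]
block [480. 181.  50.]
rackL [ 517. -307.   61.]
rackR [584. -57.  61.]
knob [490. 222.  48.]
flA [459. 133.   1.]
flB [555. 216.   7.]
[[113. 114. 116. 114. 115. 112. 115. 116. 115.]
 [116. 115. 113. 114. 115. 116. 113. 115. 115.]
 [116. 118. 113. 115. 115. 114. 114. 115. 113.]
 [115. 118. 112. 114. 116. 113. 115. 116. 113.]
 [112. 115. 110. 113. 113. 113. 114. 114. 109.]]
orange [ 531. -165.  117.]
block [494. 174.  61.]
```

View pics/crop1.png

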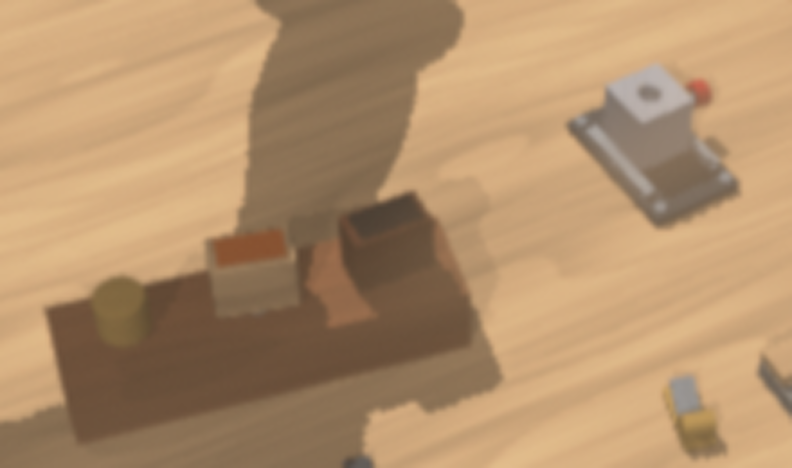

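View pics/crop2.png

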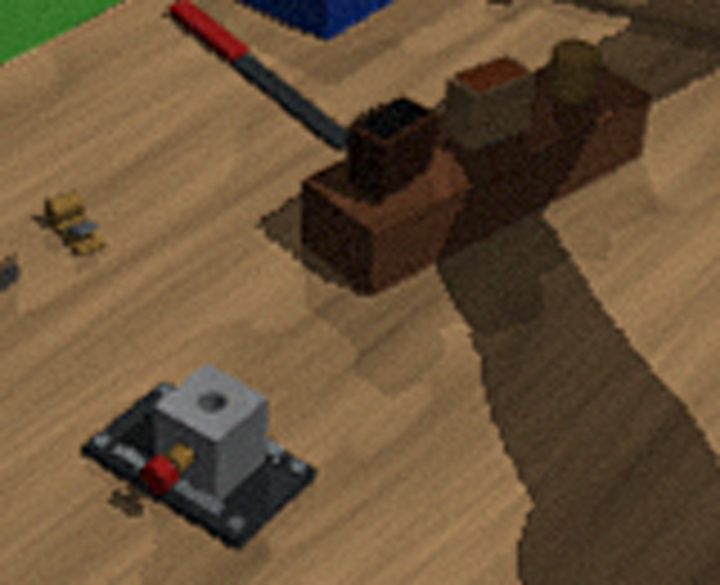

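```bash
cat >> h.py <<'E'
from scipy.spatial.transform import Rotation as Ro
def delta(xyz,yaw,cur=None):
    """remaining shift in tool axes (mm) and turn rotvec (deg) to reach tool-down pose"""
    s=read_state(); p=np.array(s['eef_pos']); R=Ro.from_euler('xyz',s['tool_rot'])
    T=Ro.from_euler('xyz',[np.pi,0,yaw])
    return R.inv().apply(np.array(xyz)-p), (R.inv()*T).as_rotvec(degrees=True)
def rows(xyz,yaw,n):
    s=read_state(); p=np.array(s['eef_pos'],float); R=Ro.from_euler('xyz',s['tool_rot'])
    w=(Ro.from_euler('xyz',[np.pi,0,yaw])*R.inv()).as_rotvec()
    st=(np.array(xyz)-p)/n
    for i in range(n):
        print(np.round(R.inv().apply(st),1).tolist(), np.round(np.degrees(R.inv().apply(w/n)),2).tolist())
        R=Ro.from_rotvec(w/n)*R
E
python3 -c "
from h import *
rows([530,-250,260],-0.15,10)"
```

```text
[-27.9, -45.4, -2.9] [-0.0, 0.01, -6.74]
[-22.4, -48.4, -2.9] [-0.0, 0.01, -6.74]
[-16.5, -50.7, -2.9] [-0.0, 0.01, -6.74]
[-10.5, -52.2, -2.9] [-0.0, 0.01, -6.74]
[-4.3, -53.1, -2.9] [-0.0, 0.01, -6.74]
[2.0, -53.2, -2.9] [-0.0, 0.01, -6.74]
[8.2, -52.6, -2.9] [-0.0, 0.01, -6.74]
[14.4, -51.3, -2.9] [-0.0, 0.01, -6.74]
[20.3, -49.3, -2.9] [-0.0, 0.01, -6.74]
[25.9, -46.6, -2.9] [-0.0, 0.01, -6.74]
```

Emit:
{"api": "play_rows", "payload": {"targets": [{"slide": [-28, -45.5, -3], "turn": [0, 0, -6.7], "hand": 85}, {"slide": [-22.5, -48.5, -3], "turn": [0, 0, -6.7], "hand": 85}, {"slide": [-16.5, -50.5, -3], "turn": [0, 0, -6.7], "hand": 85}, {"slide": [-10.5, -52, -3], "turn": [0, 0, -6.7], "hand": 85}, {"slide": [-4.5, -53, -3], "turn": [0, 0, -6.7], "hand": 85}]}}

```text
clock: 0.78
eef_pos: [344.4, -439.4, 246.3]
tool_rot: [3.142, 0.0, -0.739]
force: [0.3, -1.4, -0.3]
width: 85.2
```

Emit:
{"api": "play_rows", "payload": {"targets": [{"slide": [2, -53, -3], "turn": [0, 0, -6.7], "hand": 85}, {"slide": [8, -52.5, -3], "turn": [0, 0, -6.7], "hand": 85}, {"slide": [14.5, -51.5, -3], "turn": [0, 0, -6.7], "hand": 85}, {"slide": [20.5, -49.5, -3], "turn": [0, 0, -6.7], "hand": 85}, {"slide": [26, -46.5, -3], "turn": [0, 0, -6.7], "hand": 85}]}}

```text
clock: 1.4
eef_pos: [532.1, -250.4, 261.3]
tool_rot: [3.141, 0.0, -0.154]
force: [0.4, -2.2, -0.5]
width: 85.2
```

Emit:
{"api": "play_rows", "payload": {"targets": [{"slide": [0, 0, 0], "turn": [0, 0, 0], "hand": 85}, {"slide": [0, 0, 0], "turn": [0, 0, 0], "hand": 85}, {"slide": [0, 0, 0], "turn": [0, 0, 0], "hand": 85}]}}

```text
clock: 1.78
eef_pos: [529.9, -253.2, 261.1]
tool_rot: [3.141, 0.001, -0.161]
force: [0.1, -1.0, 0.3]
width: 85.0
```

Run:
```python
from h import *
s=read_state(); print({k:np.round(v,3) for k,v in s.items()})
p,d,c=snap('wrist','w1'); C=cloud(c,d)
hs=cv2.cvtColor(p,cv2.COLOR_BGR2HSV)
print(-c['R'].T@c['t'])
```

```text
{'clock': np.float64(1.775), 'qpos': array([ 0.596,  0.52 , -0.309,  1.655,  0.182,  0.996,  0.066]), 'qd': array([ 0.003, -0.003, -0.005, -0.004, -0.004, -0.002, -0.001]), 'tau': array([-5.7600e-01, -4.9550e+01, -3.1760e+00, -1.9072e+01, -1.7000e-02,
       -6.0000e-03, -0.0000e+00]), 'eef_pos': array([ 529.902, -253.205,  261.063]), 'tool_rot': array([ 3.141e+00,  1.000e-03, -1.610e-01]), 'force': array([ 0.14 , -1.042,  0.313]), 'torque': array([-0.026,  0.019,  0.036]), 'width': np.float64(85.024)}
[ 542.65778004 -179.07426654  404.50338129]
```

View pics/w1.png

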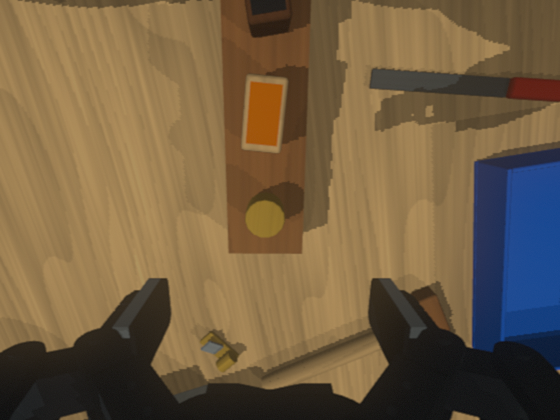

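The wrist view shows the beech stop's orange pad centred at (265,113), turned a few degrees against the rack. Next I'll measure it by colour mask.

```bash
cat >> h.py <<'E'
def padfit(f,z):
    p,d,c=ld(f); C=cloud(c,d)
    hs=cv2.cvtColor(p,cv2.COLOR_BGR2HSV)
    m=cv2.inRange(hs,(5,180,120),(20,255,255))
    n,l,s,ce=cv2.connectedComponentsWithStats(m)
    i=1+np.argmax(s[1:,4]); 
    cn=max(cv2.findContours((l==i).astype(np.uint8),0,1)[0],key=cv2.contourArea)[:,0]
    print('area',s[i],'centroid px',ce[i],'depth z med',np.median(C[l==i][:,2]))
    W=np.array([onplane(c,u,v,z)[:2] for u,v in cn],np.float32)
    r=cv2.minAreaRect(W); b=cv2.boxPoints(r)
    e=[b[1]-b[0],b[2]-b[1]]; L=max(e,key=np.linalg.norm); L=L*np.sign(L[1])
    print('rect',r,'x-axis yaw',np.arctan2(L[1],L[0])-np.pi/2,'centroid',onplane(c,*ce[i],z))
    return r,cn
E
python3 - <<'E'
from h import *
padfit('w1',115)
p,d,c=ld('w1');C=cloud(c,d)
# rack edges from depth z~60
m=(abs(C[...,2]-60)<6)&(C[...,0]>400)&(C[...,0]<700)
ys,xs=np.where(m[:260]); r=cv2.minAreaRect(C[:260][m[:260]][:,:2].astype(np.float32)); print(r)
print('head top depth',np.median(C[100:125,258:272,2]),'round',C[215,265])
E
```

```text
area [ 246   82   37   64 1940] centroid px [263.51494845 113.06134021] depth z med 116.63945096463013
rect ((537.3024291992188, -178.76486206054688), (47.82236099243164, 25.533260345458984), 75.09989166259766) x-axis yaw -0.2600553 centroid [ 537.44884584 -177.93256494  115.        ]
((534.0460815429688, -202.7279052734375), (241.1214141845703, 80.13267517089844), 80.47994995117188)
head top depth 116.61420675979682 round [ 523.69629171 -266.72293928  102.32166035]
```

```bash
python3 -c "
from h import *
rows([537.4,-178,170],-0.255,3)
print(delta([537.4,-178,75],-0.255))"
```

```text
[-1.5, -25.1, 30.4] [0.02, 0.01, 1.8]
[-2.3, -25.1, 30.4] [0.02, 0.01, 1.8]
[-3.1, -25.0, 30.4] [0.02, 0.01, 1.8]
(array([ -4.5681607 , -75.50868779, 186.09965839]), array([0.04649906, 0.04417328, 5.4114077 ]))
```

Emit:
{"api": "play_rows", "payload": {"targets": [{"slide": [-1.5, -25, 30], "turn": [0, 0, 1.8], "hand": 85}, {"slide": [-2.5, -25, 30], "turn": [0, 0, 1.8], "hand": 85}, {"slide": [-3, -25, 30], "turn": [0, 0, 1.8], "hand": 85}, {"slide": [0, 0, 0], "turn": [0, 0, 0], "hand": 85}, {"slide": [0, 0, 0], "turn": [0, 0, 0], "hand": 85}]}}

```text
clock: 2.45
eef_pos: [538.6, -178.5, 172.1]
tool_rot: [3.14, -0.001, -0.253]
force: [-0.9, -0.4, 0.7]
width: 85.0
```

Run:
```python
from h import *
s=read_state(); print(s['eef_pos'],s['tool_rot'],s['force'])
snap('wrist','w2')
padfit('w2',115)
print(delta([537.4,-178,75],-0.255))
```

```text
[ 538.62816492 -178.48797246  172.14436005] [ 3.14045236e+00 -1.40787223e-03 -2.53365618e-01] [-0.8876341  -0.37620843  0.73055468]
area [ 246  204   43   72 2646] centroid px [266.10544218 242.39833711] depth z med 116.72093029352236
rect ((537.30517578125, -179.19708251953125), (47.490169525146484, 25.694358825683594), 75.1171875) x-axis yaw -0.25975394 centroid [ 536.48908788 -180.13281838  115.        ]
(array([-1.82862143, -0.46804193, 97.43960223]), array([ 0.06499603, -0.12822559,  0.05881836]))
```

View pics/w2.png

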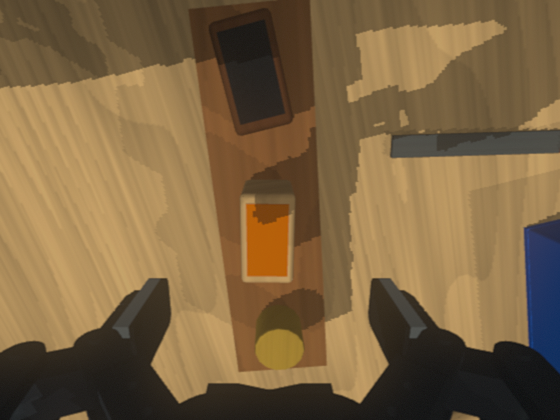

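The pad is centred at (267,242) and square with the image axes, midway between the fingers. Now I'll go down.

Emit:
{"api": "play_rows", "payload": {"targets": [{"slide": [-1, 0, 25], "turn": [0, 0, 0.3], "hand": 85}, {"slide": [-0.7, 0, 30], "turn": [0, 0, 0], "hand": 85}, {"slide": [0, 0, 28], "turn": [0, 0, 0], "hand": 85}, {"slide": [0, 0, 14], "turn": [0, 0, 0], "hand": 85}, {"slide": [0, 0, 0], "turn": [0, 0, 0], "hand": 85}]}}

```text
clock: 3.12
eef_pos: [536.7, -177.0, 74.3]
tool_rot: [3.141, 0.0, -0.258]
force: [0.5, -0.4, -0.2]
width: 84.7
```

Emit:
{"api": "play_rows", "payload": {"targets": [{"slide": [0, 0, 0], "turn": [0, 0, 0], "hand": 50}, {"slide": [0, 0, 0], "turn": [0, 0, 0], "hand": 40}, {"slide": [0, 0, 0], "turn": [0, 0, 0], "hand": 30}, {"slide": [0, 0, 0], "turn": [0, 0, 0], "hand": 20}, {"slide": [0, 0, 0], "turn": [0, 0, 0], "hand": 10}]}}

```text
clock: 3.75
eef_pos: [537.2, -176.3, 75.2]
tool_rot: [3.141, -0.001, -0.257]
force: [-0.7, 0.4, 6.0]
width: 33.6
```

Emit:
{"api": "play_rows", "payload": {"targets": [{"slide": [0, 0, 0], "turn": [0, 0, 0], "hand": 0}, {"slide": [0, 0, 0], "turn": [0, 0, 0], "hand": 0}, {"slide": [0, 0, 0], "turn": [0, 0, 0], "hand": 0}]}}

```text
clock: 4.12
eef_pos: [537.2, -176.3, 75.2]
tool_rot: [3.141, -0.001, -0.257]
force: [0.5, -0.0, 5.9]
width: 33.1
```

Emit:
{"api": "play_rows", "payload": {"targets": [{"slide": [0, 0, -10], "turn": [0, 0, 0], "hand": 0}, {"slide": [0, 0, -25], "turn": [0, 0, 0], "hand": 0}, {"slide": [0, 0, -30], "turn": [0, 0, 0], "hand": 0}, {"slide": [0, 0, -35], "turn": [0, 0, 0], "hand": 0}, {"slide": [0, 0, -20], "turn": [0, 0, 0], "hand": 0}]}}

```text
clock: 4.75
eef_pos: [537.1, -176.2, 196.3]
tool_rot: [-3.142, -0.002, -0.257]
force: [0.2, 0.2, -2.1]
width: 33.4
```

Run:
```python
from h import *
s=read_state(); print(s['eef_pos'],s['tool_rot'],s['force'],s['width'])
p,d,c=ld('scene0'); C=cloud(c,d)
# flange and block coarse from scene+side depth
for f in('scene0','side0'):
    p,d,c=ld(f); C=cloud(c,d)
    b=(abs(C[...,0]-490)<90)&(abs(C[...,1]-175)<90)
    m=b&(C[...,2]>56)&(C[...,2]<75); r=cv2.minAreaRect(C[m][:,:2].astype(np.float32)); print(f,'block',m.sum(),r,np.median(C[m],0))
    hs=cv2.cvtColor(p,cv2.COLOR_BGR2HSV); k=b&((hs[...,0]<6)|(hs[...,0]>174))&(hs[...,1]>150); print('knob',np.median(C[k],0))
    g=b&(hs[...,1]<70)&(C[...,2]<40)&(C[...,2]>-8); g=cv2.morphologyEx(g.astype(np.uint8),cv2.MORPH_OPEN,np.ones((2,2)))>0; print('fl',g.sum(),cv2.minAreaRect(C[g][:,:2].astype(np.float32)))
```

```text
[ 537.14844766 -176.19768487  196.33488259] [-3.14154045e+00 -1.94829510e-03 -2.57027102e-01] [ 0.23382093  0.18255278 -2.08360336] 33.43147554878201
scene0 block 261 ((488.4004211425781, 175.06039428710938), (55.698665618896484, 53.0894889831543), 1.8846839666366577) [489.79796738 173.74249477  63.54201168]
knob [nan nan nan]
fl 498 ((926.144775390625, -88.9486083984375), (128.1790771484375, 1082.0494384765625), 57.87955093383789)
side0 block 278 ((484.7049255371094, 177.38768005371094), (53.76774597167969, 53.32435989379883), 4.788233757019043) [482.01880493 179.71133096  64.44254975]
knob [479.73139254 229.90808182  45.00375474]
fl 568 ((222.38442993164062, 412.51434326171875), (135.79714965820312, 855.1624145507812), 48.883724212646484)
  return _methods._mean(a, axis=axis, dtype=dtype,
  ret = um.true_divide(
```

```bash
python3 -c "
from h import *
rows([487,100,235],0.03,5)"
```

```text
[-23.7, -50.9, -7.8] [0.0, -0.02, -3.29]
[-20.8, -52.2, -7.8] [0.0, -0.02, -3.29]
[-17.7, -53.3, -7.8] [0.0, -0.02, -3.29]
[-14.7, -54.2, -7.7] [0.0, -0.02, -3.29]
[-11.5, -54.9, -7.7] [0.0, -0.02, -3.29]
```

Emit:
{"api": "play_rows", "payload": {"targets": [{"slide": [-12, -25, -8], "turn": [0, 0, -1.6], "hand": 0}, {"slide": [-23, -51, -8], "turn": [0, 0, -3.3], "hand": 0}, {"slide": [-20, -52, -8], "turn": [0, 0, -3.3], "hand": 0}, {"slide": [-16.5, -54, -8], "turn": [0, 0, -3.3], "hand": 0}, {"slide": [-11, -54, -7], "turn": [0, 0, -3.3], "hand": 0}]}}

```text
clock: 5.38
eef_pos: [489.7, 73.4, 233.4]
tool_rot: [-3.141, 0.001, 0.005]
force: [0.8, 0.3, -1.8]
width: 33.2
```

Emit:
{"api": "play_rows", "payload": {"targets": [{"slide": [-6, -28, 0], "turn": [0, 0, -1.7], "hand": 0}, {"slide": [0, 0, 0], "turn": [0, 0, 0], "hand": 0}, {"slide": [0, 0, 0], "turn": [0, 0, 0], "hand": 0}, {"slide": [0, 0, 0], "turn": [0, 0, 0], "hand": 0}]}}

```text
clock: 5.88
eef_pos: [485.5, 97.5, 233.1]
tool_rot: [3.141, 0.001, 0.029]
force: [-1.1, 0.4, -2.3]
width: 33.7
```

Run:
```python
from h import *
s=read_state(); print(s['eef_pos'],s['tool_rot'],s['force'],s['width'])
snap('wrist','w3');snap('scene','s3');p,d,c=snap('side','d3')
p=cv2.imread('pics/s3.png');cv2.imwrite('pics/s3c.png',cv2.resize(p[80:220,240:400],None,fx=4,fy=4,interpolation=2))
p=cv2.imread('pics/d3.png');cv2.imwrite('pics/d3c.png',cv2.resize(p[150:310,190:370],None,fx=3.6,fy=3.6,interpolation=2))
```

```text
[485.48055685  97.52647655 233.05354031] [3.14091423e+00 6.70422111e-04 2.90580297e-02] [-1.09701173  0.4070797  -2.28687712] 33.65096339539056
```

View pics/w3.png

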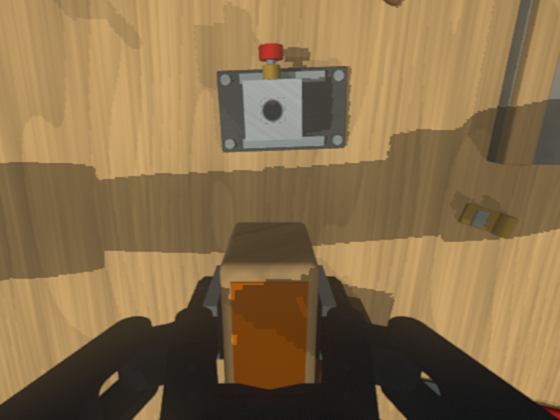

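View pics/s3c.png

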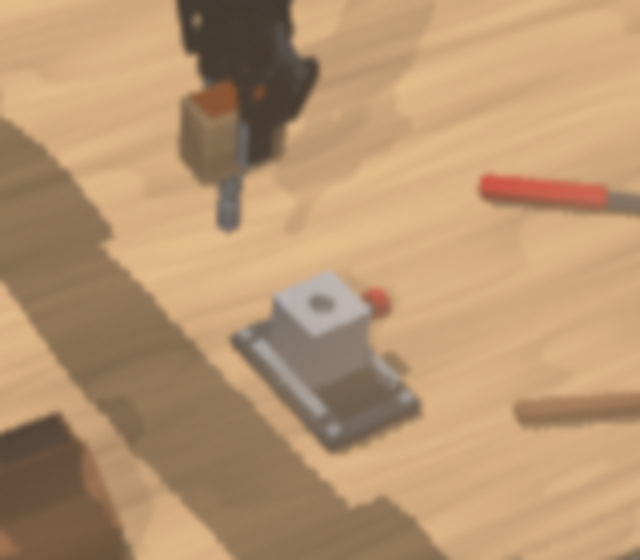

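View pics/d3c.png

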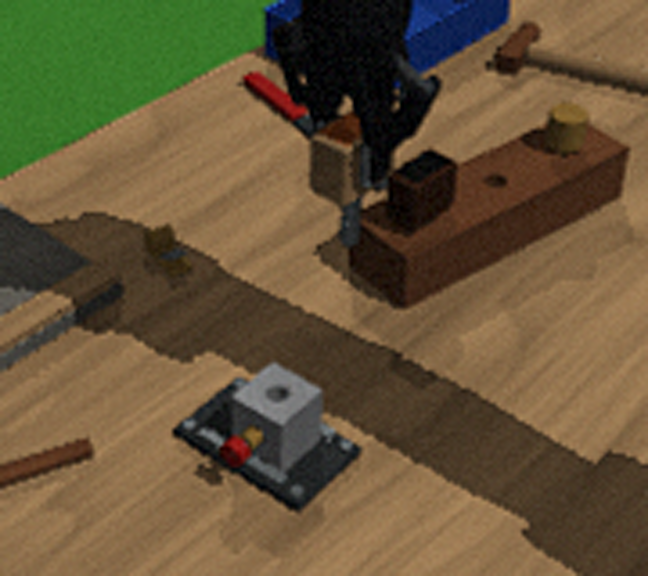

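The bore mouth is at (272,110), the knob at (271,52), and the block stands left of the flange's middle. The held stop looks upright. Next I'll locate the bore and the holder's yaw, and the stop's offset in the hand.

Run:
```python
from h import *
p,d,c=ld('w3'); C=cloud(c,d); g=cv2.cvtColor(p,cv2.COLOR_BGR2GRAY); hs=cv2.cvtColor(p,cv2.COLOR_BGR2HSV)
# bore: dark blob
w=np.zeros_like(g); w[92:128,254:292]=1
for th in (70,90,110):
    m=((g<th)&(w>0)).astype(np.uint8)
    n,l,s,ce=cv2.connectedComponentsWithStats(m); i=1+np.argmax(s[1:,4]); print(th,s[i],ce[i],onplane(c,*ce[i],65))
# block top
m=((g>120)&(hs[...,1]<60)).astype(np.uint8); m[:70]=0;m[150:]=0;m[:,:235]=0;m[:,350:]=0
m=cv2.morphologyEx(m,cv2.MORPH_OPEN,np.ones((9,9)))
cn=max(cv2.findContours(m,0,1)[0],key=cv2.contourArea)[:,0]
print('block',cv2.minAreaRect(np.array([onplane(c,u,v,65)[:2] for u,v in cn],np.float32)))
# flange
m=(hs[...,1]<75).astype(np.uint8); m[:60]=0;m[158:]=0;m[:,:205]=0;m[:,360:]=0
m=cv2.morphologyEx(m,cv2.MORPH_OPEN,np.ones((5,5)))
cn=max(cv2.findContours(m,0,1)[0],key=cv2.contourArea)[:,0]
print('flange',cv2.minAreaRect(np.array([onplane(c,u,v,10)[:2] for u,v in cn],np.float32)), cv2.boundingRect(cn))
k=((hs[...,0]<6)|(hs[...,0]>174))&(hs[...,1]>150);k[:35]=0;k[70:]=0;k[:,:240]=0;k[:,300:]=0
y,x=np.where(k); print('knob',onplane(c,x.mean(),y.mean(),48))
for f in('s3','d3'):
    p,d,c=ld(f);print(f)
s=read_state();zt=s['eef_pos'][2]
for f in ('w3',): 
    p,d,c=ld(f);C=cloud(c,d)
    print('pad z',np.median(C[300:370,245:300,2]),zt)
    hs=cv2.cvtColor(p,cv2.COLOR_BGR2HSV); 
    # top edge (far) of head at rows 255-285 at col 268
    for v in range(215,310,4): print(v,p[v,268],np.round(C[v,268]))
```

```text
70 [264 103  17  17 222] [272.03603604 111.02702703] [485.77861485 174.77161134  65.        ]
90 [263 101  19  20 294] [272.10204082 110.16666667] [485.81411108 175.48631632  65.        ]
110 [263 100  20  21 329] [272.07902736 110.07598784] [485.79181165 175.56085239  65.        ]
block ((493.4558410644531, 175.60272216796875), (68.33329772949219, 61.748878479003906), 3.710235357284546)
flange ((496.4561462402344, 176.30987548828125), (128.80665588378906, 78.96511840820312), 3.8394854068756104) (217, 67, 130, 85)
knob [482.71763603 224.57145326  48.        ]
s3
d3
pad z 274.5190516093513 233.19412596815863
215 [ 60  91 111] [485.  61.  -0.]
219 [ 57  87 107] [485.  57.   1.]
223 [44 67 81] [485. 125. 230.]
227 [43 62 76] [485. 125. 235.]
231 [45 68 82] [485. 125. 240.]
235 [45 68 83] [485. 125. 245.]
239 [44 65 79] [485. 125. 249.]
243 [41 63 78] [485. 125. 254.]
247 [43 63 77] [485. 125. 258.]
251 [42 64 78] [485. 125. 261.]
255 [43 64 78] [485. 125. 266.]
259 [42 63 78] [485. 126. 271.]
263 [52 79 97] [485. 125. 272.]
267 [ 69 106 131] [485. 124. 273.]
271 [ 79 120 149] [485. 123. 273.]
275 [ 83 127 157] [485. 121. 273.]
279 [ 58  90 110] [485. 120. 273.]
283 [ 16  57 101] [485. 119. 274.]
287 [ 21  60 105] [485. 118. 275.]
291 [ 21  59 105] [485. 116. 274.]
295 [ 19  59 104] [485. 114. 274.]
299 [ 16  58 103] [485. 113. 274.]
303 [ 15  58 104] [485. 112. 275.]
307 [ 15  58 103] [485. 110. 275.]
```

```bash
python3 -c "
from h import *
rows([485.7,178.1,150],0.067,4)"
```

```text
[0.6, -20.1, 20.8] [0.0, 0.0, -0.54]
[0.8, -20.1, 20.8] [0.0, 0.0, -0.54]
[1.0, -20.1, 20.8] [0.0, 0.0, -0.54]
[1.2, -20.0, 20.8] [0.0, 0.0, -0.54]
```

Emit:
{"api": "play_rows", "payload": {"targets": [{"slide": [1, -20, 10], "turn": [0, 0, -0.5], "hand": 0}, {"slide": [1, -20, 20], "turn": [0, 0, -0.5], "hand": 0}, {"slide": [1, -20, 28], "turn": [0, 0, -0.6], "hand": 0}, {"slide": [1, -20, 25], "turn": [0, 0, -0.6], "hand": 0}, {"slide": [0, 0, 0], "turn": [0, 0, 0], "hand": 0}]}}

```text
clock: 6.65
eef_pos: [484.8, 179.6, 148.9]
tool_rot: [3.142, 0.003, 0.071]
force: [-0.0, -0.9, -1.7]
width: 33.4
```

Emit:
{"api": "play_rows", "payload": {"targets": [{"slide": [0, 0, 0], "turn": [0, 0, 0], "hand": 0}, {"slide": [0, 0, 0], "turn": [0, 0, 0], "hand": 0}]}}

```text
clock: 6.9
eef_pos: [486.9, 177.7, 151.3]
tool_rot: [3.141, -0.002, 0.067]
force: [-0.3, -0.0, -2.9]
width: 33.3
```

Run:
```python
from h import *
s=read_state(); print(s['eef_pos'],s['tool_rot'],s['force'],s['width'])
snap('scene','s4');snap('side','d4'); snap('wrist','w4')
print(np.array(calibration('scene')['K']),'\n',np.array(calibration('side')['K']))
p=cv2.imread('pics/s4.png');cv2.imwrite('pics/s4c.png',cv2.resize(p[100:190,270:370],None,fx=6,fy=6,interpolation=2))
p=cv2.imread('pics/d4.png');cv2.imwrite('pics/d4c.png',cv2.resize(p[190:290,220:320],None,fx=6,fy=6,interpolation=2))
```

```text
[486.93464617 177.72168277 151.31327754] [ 3.14137057e+00 -1.74546569e-03  6.73485691e-02] [-0.31175389 -0.02427264 -2.86418398] 33.33312051494657
[[507.32393424   0.         275.45429398]
 [  0.         507.32393424 211.31759851]
 [  0.           0.           1.        ]] 
 [[388.66633568   0.         282.21140088]
 [  0.         388.66633568 215.24267826]
 [  0.           0.           1.        ]]
```

View pics/s4c.png

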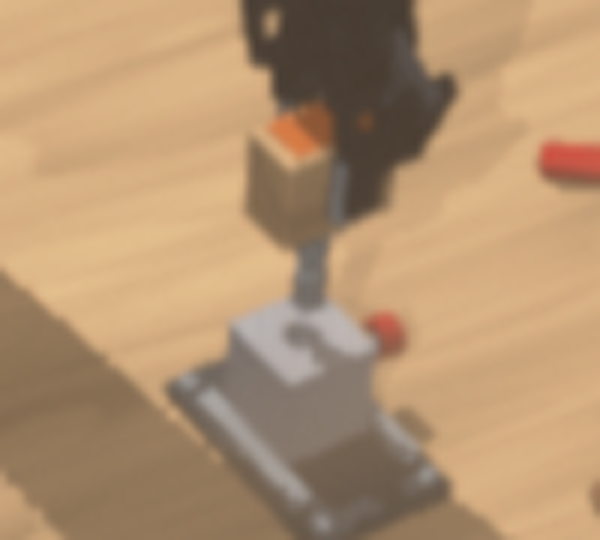

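View pics/d4c.png

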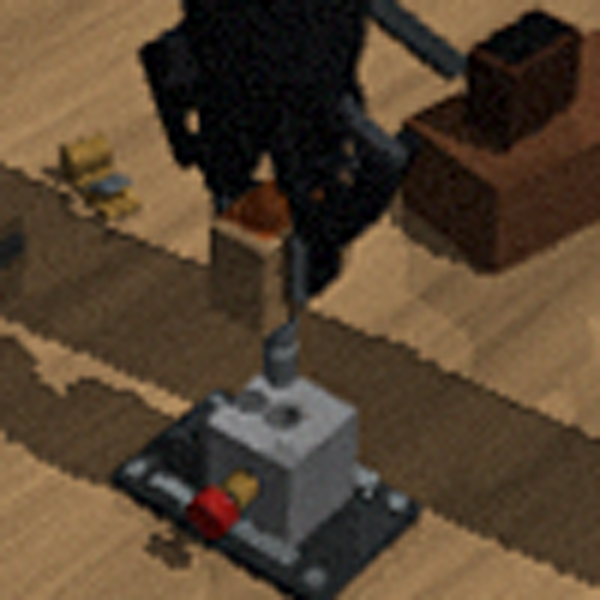

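View pics/w4.png

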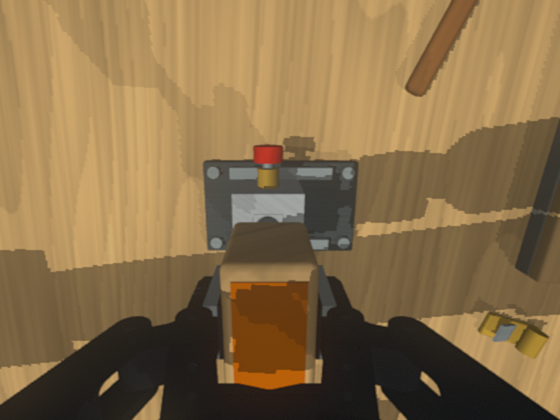

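```bash
cat >> h.py <<'E'
def proj(c,X):
    x=np.array(c['K'])@(np.array(c['R'])@np.array(X,float)+np.array(c['t'])); return x[:2]/x[2]
E
python3 - <<'E'
from h import *
from math import *
s=read_state(); T=Ro.from_euler('xyz',s['tool_rot']); e=s['eef_pos']
tip=np.array(e)+T.apply([0,2.6,65]); print('tip est',tip)
for f,o,(x0,y0) in(('s4','scene',(270,100)),('d4','side',(220,190))):
    p,d,c=ld(f)
    q=lambda X:np.round((proj(c,X)-[x0,y0])*6+[2.5,2.5],1)
    print(f,'bore',q([485.8,175.5,65]),'tip',q(tip))
    for z in (0,2.5,5,15):
        r=6.5 if z<2.5 else 8
        P=np.array([proj(c,tip+[r*cos(a),r*sin(a),z]) for a in np.linspace(0,6.28,60)]); P=(P-[x0,y0])*6+2.5
        print('  z',z,'cols',P[:,0].min().round(1),P[:,0].max().round(1),'bottom',P[:,1].max().round(1))
    # measured columns of post
    g=cv2.cvtColor(p,cv2.COLOR_BGR2GRAY)
    for v in ([145,147,149] if o=='scene' else [247,250,252]): print(v,g[v,(312 if o=='scene' else 258):(332 if o=='scene' else 278)])
E
```

```text
tip est [486.91458055 175.52859765  86.07211441]
s4 bore [301.2 331.8] tip [305.9 299.9]
  z 0 cols 291.9 320.0 bottom 309.4
  z 2.5 cols 289.0 323.6 bottom 307.7
  z 5 cols 289.4 324.1 bottom 303.6
  z 15 cols 291.0 325.8 bottom 287.5
145 [193 193 193 192 191 189 175 141 121 116 115 116 138 172 179 170 167 167
 167 172]
147 [189 187 187 186 185 180 157 122 112 112 112 116 141 167 170 169 168 169
 173 179]
149 [184 184 184 183 181 174 147 118 110 110 110 118 145 164 167 165 164 166
 172 176]
d4 bore [283.2 414.6] tip [281.3 380.2]
  z 0 cols 267.2 295.5 bottom 390.0
  z 2.5 cols 263.9 298.8 bottom 388.3
  z 5 cols 263.8 298.8 bottom 384.2
  z 15 cols 263.7 298.9 bottom 368.1
247 [67 58 63 60 68 59 28 37 52 52 67 89 57 59 61 58 61 59 58 53]
250 [65 65 65 69 63 64 32 44 56 61 62 52 61 59 57 58 54 61 62 52]
252 [65 69 65 66 86 85 43 41 53 58 59 67 71 60 44 58 61 59 60 58]
```

Both fixed views show the post tip almost exactly over the bore: side view tip (267,254), bore (267,259). The model puts the tip about 1 mm too far in +x, so I'll correct that while lowering.

Emit:
{"api": "play_rows", "payload": {"targets": [{"slide": [-1, 0, 5], "turn": [0, 0, 0], "hand": 0}, {"slide": [0, 0, 6], "turn": [0, 0, 0], "hand": 0}, {"slide": [0, 0, 4], "turn": [0, 0, 0], "hand": 0}, {"slide": [0, 0, 0], "turn": [0, 0, 0], "hand": 0}, {"slide": [0, 0, 0], "turn": [0, 0, 0], "hand": 0}]}}

```text
clock: 7.68
eef_pos: [485.1, 178.8, 135.3]
tool_rot: [-3.142, -0.0, 0.069]
force: [0.9, 0.3, -1.6]
width: 33.3
```

Emit:
{"api": "play_rows", "payload": {"targets": [{"slide": [0, 0, 0], "turn": [0, 0, 0], "hand": 0}, {"slide": [0, 0, 0], "turn": [0, 0, 0], "hand": 0}]}}

```text
clock: 7.92
eef_pos: [485.2, 178.7, 135.5]
tool_rot: [-3.142, -0.0, 0.069]
force: [-1.2, 0.5, -1.5]
width: 33.4
```

Run:
```python
from h import *
s=read_state(); print(s['eef_pos'],s['tool_rot'],s['force'],s['width'],s['qd'])
snap('scene','s5');snap('side','d5')
p=cv2.imread('pics/s5.png');a=cv2.resize(p[130:175,295:345],None,fx=8,fy=8,interpolation=2)
p=cv2.imread('pics/d5.png');b=cv2.resize(p[235:280,245:295],None,fx=8,fy=8,interpolation=2)
cv2.imwrite('pics/c5.png',np.hstack([a,b]))
```

```text
[485.1772005  178.71083427 135.46020404] [-3.14151151e+00 -3.01435244e-04  6.92138858e-02] [-1.16360949  0.53312349 -1.50717458] 33.36100070353064 [-0.00037259  0.00075381 -0.00051255 -0.0020713  -0.00081716  0.00107276
  0.00027208]
```

View pics/c5.png

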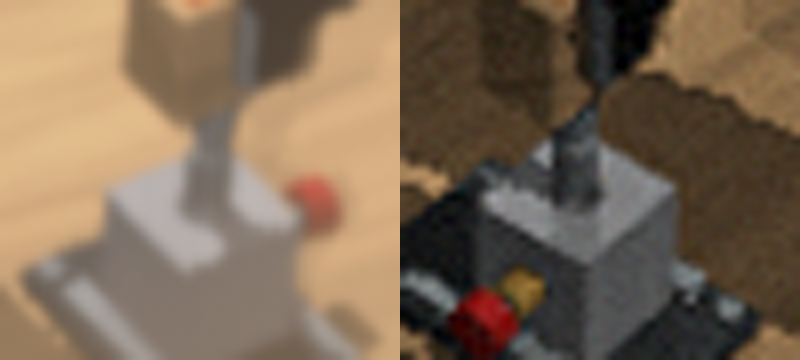

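The post stands right above the bore in both views. I'll lower it in small steps and watch the force.

Emit:
{"api": "play_rows", "payload": {"targets": [{"slide": [0.5, 0.5, 2], "turn": [0, 0, 0], "hand": 0}, {"slide": [0, 0, 2], "turn": [0, 0, 0], "hand": 0}, {"slide": [0, 0, 2], "turn": [0, 0, 0], "hand": 0}, {"slide": [0, 0, 1], "turn": [0, 0, 0], "hand": 0}]}}

```text
clock: 8.52
eef_pos: [485.5, 178.2, 128.1]
tool_rot: [3.142, 0.0, 0.069]
force: [-0.6, 0.5, -1.6]
width: 33.9
```

Emit:
{"api": "play_rows", "payload": {"targets": [{"slide": [0, 0, 1], "turn": [0, 0, 0], "hand": 0}, {"slide": [0, 0, 1], "turn": [0, 0, 0], "hand": 0}, {"slide": [0, 0, 1], "turn": [0, 0, 0], "hand": 0}]}}

```text
clock: 8.9
eef_pos: [485.6, 178.2, 125.3]
tool_rot: [-3.142, -0.0, 0.069]
force: [0.8, 0.0, -2.7]
width: 33.6
```

Emit:
{"api": "play_rows", "payload": {"targets": [{"slide": [0, 0, 2], "turn": [0, 0, 0], "hand": 0}, {"slide": [0, 0, 2], "turn": [0, 0, 0], "hand": 0}, {"slide": [0, 0, 2], "turn": [0, 0, 0], "hand": 0}]}}

```text
clock: 9.28
eef_pos: [485.6, 178.2, 119.2]
tool_rot: [3.142, 0.0, 0.069]
force: [0.6, 0.3, -1.6]
width: 33.3
```

Emit:
{"api": "play_rows", "payload": {"targets": [{"slide": [0, 0, 2], "turn": [0, 0, 0], "hand": 0}, {"slide": [0, 0, 2], "turn": [0, 0, 0], "hand": 0}, {"slide": [0, 0, 2], "turn": [0, 0, 0], "hand": 0}]}}

```text
clock: 9.65
eef_pos: [485.6, 178.2, 113.2]
tool_rot: [-3.142, -0.0, 0.069]
force: [-0.1, -0.1, -1.3]
width: 32.8
```

Run:
```python
from h import *
s=read_state(); print(s['eef_pos'],s['tool_rot'],s['force'],s['torque'])
snap('scene','s6');snap('side','d6')
p=cv2.imread('pics/s6.png');a=cv2.resize(p[130:175,295:345],None,fx=8,fy=8,interpolation=2)
p=cv2.imread('pics/d6.png');b=cv2.resize(p[235:280,245:295],None,fx=8,fy=8,interpolation=2)
cv2.imwrite('pics/c6.png',np.hstack([a,b]))
```

```text
[485.63602036 178.23198752 113.18841455] [-3.14157351e+00 -4.74094976e-05  6.92367715e-02] [-0.14825191 -0.14606636 -1.31847286] [ 0.00420724  0.03675188 -0.01928216]
```

View pics/c6.png

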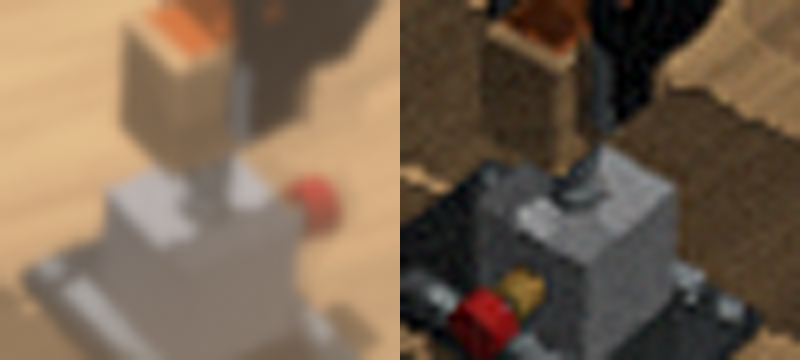

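The post is in the bore with no contact force. Next it has to ride over the plunger.

Emit:
{"api": "play_rows", "payload": {"targets": [{"slide": [0, 0, 1.5], "turn": [0, 0, 0], "hand": 0}, {"slide": [0, 0, 1.5], "turn": [0, 0, 0], "hand": 0}]}}

```text
clock: 10.0
eef_pos: [485.6, 178.2, 110.3]
tool_rot: [-3.142, -0.0, 0.069]
force: [0.0, 0.3, -2.1]
width: 33.6
```

Emit:
{"api": "play_rows", "payload": {"targets": [{"slide": [0, 0, 1], "turn": [0, 0, 0], "hand": 0}, {"slide": [0, 0, 1], "turn": [0, 0, 0], "hand": 0}]}}

```text
clock: 10.25
eef_pos: [485.6, 178.2, 108.3]
tool_rot: [3.142, -0.0, 0.069]
force: [-1.0, -0.3, -0.7]
width: 33.6
```

Emit:
{"api": "play_rows", "payload": {"targets": [{"slide": [0, 0, 1], "turn": [0, 0, 0], "hand": 0}, {"slide": [0, 0, 1], "turn": [0, 0, 0], "hand": 0}]}}

```text
clock: 10.5
eef_pos: [485.8, 177.6, 106.6]
tool_rot: [3.141, -0.0, 0.069]
force: [-0.9, -2.8, 4.6]
width: 33.2
```

Emit:
{"api": "play_rows", "payload": {"targets": [{"slide": [0, 0, 1], "turn": [0, 0, 0], "hand": 0}, {"slide": [0, 0, 1], "turn": [0, 0, 0], "hand": 0}]}}

```text
clock: 10.75
eef_pos: [485.8, 177.6, 105.0]
tool_rot: [3.14, -0.0, 0.069]
force: [-2.9, -2.8, 10.7]
width: 33.2
```

Emit:
{"api": "play_rows", "payload": {"targets": [{"slide": [0, 0, 1], "turn": [0, 0, 0], "hand": 0}, {"slide": [0, 0, 0], "turn": [0, 0, 0], "hand": 0}]}}

```text
clock: 11.0
eef_pos: [485.7, 177.5, 103.5]
tool_rot: [3.141, -0.0, 0.069]
force: [-0.1, -2.6, 3.0]
width: 33.2
```

Emit:
{"api": "play_rows", "payload": {"targets": [{"slide": [0, 0, 1], "turn": [0, 0, 0], "hand": 0}, {"slide": [0, 0, 1], "turn": [0, 0, 0], "hand": 0}]}}

```text
clock: 11.25
eef_pos: [485.7, 177.5, 101.6]
tool_rot: [3.141, -0.0, 0.069]
force: [-0.2, -1.9, 4.8]
width: 33.5
```

Emit:
{"api": "play_rows", "payload": {"targets": [{"slide": [0, 0, 1.5], "turn": [0, 0, 0], "hand": 0}, {"slide": [0, 0, 1.5], "turn": [0, 0, 0], "hand": 0}, {"slide": [0, 0, 1.5], "turn": [0, 0, 0], "hand": 0}]}}

```text
clock: 11.62
eef_pos: [485.7, 177.5, 97.0]
tool_rot: [3.141, -0.0, 0.069]
force: [-1.4, -2.9, 3.9]
width: 33.5
```

Emit:
{"api": "play_rows", "payload": {"targets": [{"slide": [0, 0, 1.5], "turn": [0, 0, 0], "hand": 0}, {"slide": [0, 0, 1.5], "turn": [0, 0, 0], "hand": 0}, {"slide": [0, 0, 1.5], "turn": [0, 0, 0], "hand": 0}]}}

```text
clock: 12.0
eef_pos: [485.8, 177.5, 92.5]
tool_rot: [3.141, -0.0, 0.069]
force: [-0.6, -2.9, 4.7]
width: 33.6
```

Emit:
{"api": "play_rows", "payload": {"targets": [{"slide": [0, 0, 1.5], "turn": [0, 0, 0], "hand": 0}, {"slide": [0, 0, 1.5], "turn": [0, 0, 0], "hand": 0}, {"slide": [0, 0, 1.5], "turn": [0, 0, 0], "hand": 0}]}}

```text
clock: 12.38
eef_pos: [485.7, 177.5, 87.9]
tool_rot: [3.141, 0.0, 0.069]
force: [-0.9, -3.7, 5.9]
width: 33.3
```

Emit:
{"api": "play_rows", "payload": {"targets": [{"slide": [0, 0, 1], "turn": [0, 0, 0], "hand": 0}, {"slide": [0, 0, 1], "turn": [0, 0, 0], "hand": 0}, {"slide": [0, 0, 1], "turn": [0, 0, 0], "hand": 0}]}}

```text
clock: 12.75
eef_pos: [485.7, 177.6, 84.7]
tool_rot: [3.141, 0.0, 0.069]
force: [0.5, -3.8, 3.1]
width: 33.6
```

Emit:
{"api": "play_rows", "payload": {"targets": [{"slide": [0, 0, 1], "turn": [0, 0, 0], "hand": 0}, {"slide": [0, 0, 1], "turn": [0, 0, 0], "hand": 0}]}}

```text
clock: 13.0
eef_pos: [485.7, 177.6, 82.2]
tool_rot: [3.141, 0.0, 0.069]
force: [1.2, -5.3, -3.1]
width: 33.5
```

Emit:
{"api": "play_rows", "payload": {"targets": [{"slide": [0, 0, 1], "turn": [0, 0, 0], "hand": 0}]}}

```text
clock: 13.12
eef_pos: [485.6, 177.6, 81.4]
tool_rot: [3.141, 0.001, 0.069]
force: [0.9, -4.6, -2.8]
width: 33.6
```

Emit:
{"api": "play_rows", "payload": {"targets": [{"slide": [0, 0, 1], "turn": [0, 0, 0], "hand": 0}]}}

```text
clock: 13.25
eef_pos: [485.4, 177.7, 80.4]
tool_rot: [3.141, 0.001, 0.069]
force: [1.3, -5.6, -0.4]
width: 33.3
```

Emit:
{"api": "play_rows", "payload": {"targets": [{"slide": [0, 0, 0.7], "turn": [0, 0, 0], "hand": 0}]}}

```text
clock: 13.38
eef_pos: [485.4, 177.6, 80.1]
tool_rot: [3.141, 0.001, 0.069]
force: [-0.2, -5.1, 8.3]
width: 33.1
```

Emit:
{"api": "play_rows", "payload": {"targets": [{"slide": [0, 0, 0.5], "turn": [0, 0, 0], "hand": 0}]}}

```text
clock: 13.5
eef_pos: [485.4, 177.7, 80.1]
tool_rot: [3.14, 0.001, 0.069]
force: [-0.4, -6.2, 11.5]
width: 33.3
```

Emit:
{"api": "play_rows", "payload": {"targets": [{"slide": [0, 0, 0.5], "turn": [0, 0, 0], "hand": 0}]}}

```text
clock: 13.62
eef_pos: [485.5, 177.7, 80.1]
tool_rot: [3.14, 0.0, 0.069]
force: [-1.9, -5.7, 15.7]
width: 33.3
```

The stop is firmly home: z stays at 80.1 while the force rises. Now I'll open the hand.

Emit:
{"api": "play_rows", "payload": {"targets": [{"slide": [0, 0, 0], "turn": [0, 0, 0], "hand": 40}, {"slide": [0, 0, 0], "turn": [0, 0, 0], "hand": 50}, {"slide": [0, 0, 0], "turn": [0, 0, 0], "hand": 65}, {"slide": [0, 0, 0], "turn": [0, 0, 0], "hand": 70}]}}

```text
clock: 14.12
eef_pos: [485.5, 178.6, 79.0]
tool_rot: [-3.141, 0.0, 0.07]
force: [0.0, 0.0, -1.1]
width: 70.0
```

Emit:
{"api": "play_rows", "payload": {"targets": [{"slide": [0, 0, -10], "turn": [0, 0, 0], "hand": 75}, {"slide": [0, 0, -30], "turn": [0, 0, 0], "hand": 75}, {"slide": [0, 0, -40], "turn": [0, 0, 0], "hand": 75}, {"slide": [0, 30, -40], "turn": [0, 0, 0], "hand": 75}, {"slide": [0, 45, 0], "turn": [0, 0, 0], "hand": 75}]}}

```text
clock: 14.75
eef_pos: [493.1, 104.9, 202.9]
tool_rot: [-3.139, -0.008, 0.073]
force: [1.4, -0.9, 0.1]
width: 74.9
```

Emit:
{"api": "play_rows", "payload": {"targets": [{"slide": [0, 0, 0], "turn": [0, 0, 0], "hand": 75}, {"slide": [0, 0, 0], "turn": [0, 0, 0], "hand": 75}, {"slide": [0, 0, 0], "turn": [0, 0, 0], "hand": 75}]}}

```text
clock: 15.12
eef_pos: [490.6, 104.8, 199.2]
tool_rot: [-3.141, 0.0, 0.071]
force: [-0.7, -0.3, -0.2]
width: 75.2
```

Run:
```python
from h import *
s=read_state(); print(s['eef_pos'],s['tool_rot'],s['force'])
snap('scene','s7');snap('side','d7');snap('wrist','w7')
padfit('w7',120)
p=cv2.imread('pics/s7.png');a=cv2.resize(p[120:180,290:350],None,fx=6,fy=6,interpolation=2)
p=cv2.imread('pics/d7.png');b=cv2.resize(p[225:285,240:300],None,fx=6,fy=6,interpolation=2)
cv2.imwrite('pics/c7.png',np.hstack([a,b]))
```

```text
[490.56752745 104.768452   199.15004119] [-3.14078717e+00  8.29285345e-05  7.13041021e-02] [-0.66157704 -0.34117247 -0.24040054]
area [ 249   81   42   79 3227] centroid px [269.25472575 119.50418345] depth z med 121.61800892214403
rect ((485.9081726074219, 175.01193237304688), (25.544754028320312, 47.07085418701172), 3.8170132637023926) x-axis yaw 0.06662011 centroid [485.85318853 176.06380137 120.        ]
```

View pics/c7.png

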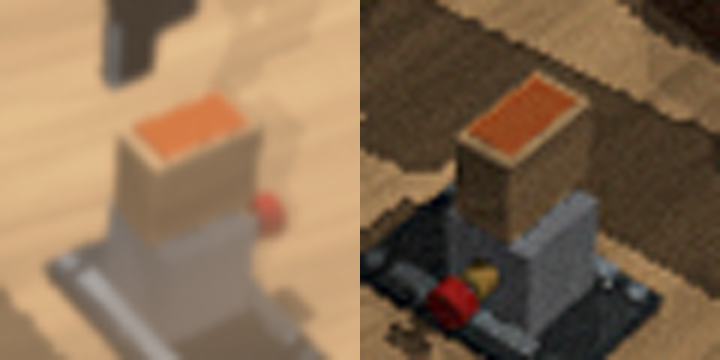

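View pics/w7.png

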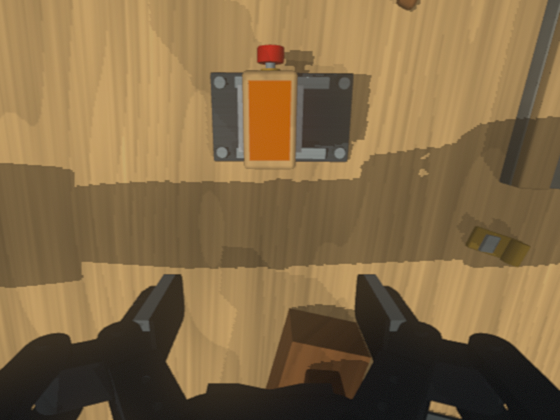

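The stop is seated: pad centred at (270,120), yaw 0.067 against the flange's 0.067. Its top reads 121.6 mm, which is 120 after the +1.6 mm depth bias seen at the rack. Handing in.

```bash
python3 -c "
from h import *
print(finish_job())"
```

```text
the job is handed in; nothing more can be done
None
```

I took the beech stop from the rack's middle hole and seated it in the post holder, past the plunger. I then let go, backed off and handed in at about 15 s. The hand-in gave no verdict.

- **Fit:** the highest downward force read on the way was about 11 N at the plunger. In the last millimetres the pull eased as the plunger snapped into the groove. Pressed home, the tool stayed at z = 80.1 mm while the force rose to about 16 N, so the stop's origin is at about z = 15 mm.
- **Last look:** the head's yaw is 0.067 rad, matching the flange's 0.067 rad. It is centred at about (486, 175.5), which is 11 mm from the flange's centre because the block stands off-centre there. Its top is at 120 mm after correcting a depth bias of 1.6 mm.
- **Upright:** the stop looks upright in both fixed views, but I did not measure its tilt.
- **Bystanders and hand:** the gripper is open and clear, with force readings near zero. I saw nothing else disturbed, but did not measure the other things on the bench one by one.
- **Disagreement:** over the bore, the two fixed views gave opposite sideways offsets of about 1 mm. I treated that as noise and went by the wrist measurement; the post entered without contact.

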